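# Blow the mould clean, close it on its hidden dowels and hold it shut

### The arm

A 6-joint arm with a two-finger parallel gripper is mounted at the origin on the work surface. World frame = base frame: x ahead of the robot, y to its left, z up, the work surface at z = 0. Lengths are in m, angles in rad, forces in N, time in s.
With the tool pointing down it reaches from about 0.35 to 0.975 m from the base axis. Payload 17.4 kg.
Tool frame: the origin (TCP) lies at the centre of the arm's flange, where the gripper is bolted on; the fingertips stand 173 mm ahead of it and the grasp point (between the pads) lies 155 mm ahead of it (arm.tcp_to_grasp is the distance from the TCP to the grasp point, in m); z points along the fingers, y is the line along which they close (so a half turn about z gives the same grasp; the last joint's range is limited). The gripper opens to 85 mm and grips with 20 to 120 N. Pads are 22 mm wide; open, the fingers measure 114 mm over their backs; the gripper's body (76 mm by 85 mm) begins 54 mm behind the grasp point. The pads swing forward as they close: fully open they stand 13 mm farther back than shut.
Start: joints at [1.095, 0.116, 1.442, -0, 1.584, -0.038], TCP at [0.286, 0.611, 0.405] pointing down, gripper open.
Joint ranges: [-2.83, 2.83], [-0.83, 2.19], [0.07, 2.5], [-1.14, 4.28], [0.01, 3], [-2.97, 2.97]. Speed limits (rad/s): [1.89, 1.89, 2.22, 3.14, 3.14, 3.14].

### API

Orientations are given as [roll, pitch, yaw] about the fixed x, y, z axes, in that order (R = Rz(yaw) Ry(pitch) Rx(roll)).
In Python, from rig import arm gives the robot as it stands.
- The arm moves only by the tool send_rows, never from a script. Its arguments are lists of equal length, an entry for each row: "translation": the shift along the tool's x, y, z as a fraction of full scale, a list of three; "delta_rot": the turn, a rotation vector about the tool's x, y, z as a fraction of full scale, a list of three. In form: {"translation": [[x, y, z], ...], "delta_rot": [[wx, wy, wz], ...]}. A call has 1 to 12 rows; each row is the pose to reach, as a shift and turn from the pose commanded when the call began, along the tool's axes at that moment, turning the shorter way round; what a row does not reach only later rows make up. Full scale, the value 1, is 0.1 m for a shift and 360 degrees for a turn. A row lasts 1/12 s, in which the tool goes at most 41.7 mm and 7.16 degrees, less where a joint would pass 70% of its speed; a pose out of reach is approached as far as the arm can. A call with a number of a shift or a turn outside -1 to 1 is refused whole. A call with a gripper value outside its range is refused whole. "grip" is the closure, from 0 (fully open) to 1 (shut), set as the call begins (left out, the last holds). The fingers move at their own pace and stop on an object; the grip force is fixed at half the most. Time passes only in rows, so rows that repeat a pose let the fingers close. It gives the time, the measured TCP pose, the force, the opening and the grip force at its end, in the units of the state.
- arm.state(): the state, without advancing time (a new reading comes with each control period).
- arm.grab_frame(name): name is "scene" or "top" or "wrist"; returns the picture (400x640x3 uint8, blue, green, red); there is no depth.
- arm.calibration(name): a dict with "intrinsics" (3x3 intrinsics, pixels), "T" (4x4, takes a point from camera to world coordinates); the wrist camera has in their place "T_tool_cam" (4x4, takes a point from camera to tool coordinates, whose origin is the TCP and whose axes are the flange's). Camera axes: x right, y down, z forward; pixel columns grow to the right and rows downward; lengths in m; the calibration is good to about 2 mm. A picture is of the moment at which its call begins: read the wrist's pose just before it. calibration takes no time and is no camera call.
- arm.sign_off(): hands the job in; it is judged then, once.
Trained networks look in the newest picture that a camera, given by its name, has taken for a name from the list of things; names that differ only in an ending like _2 or _b are one class to them, and where a whole thing is asked for, a point or a joint stands for the part that bears it (a point fixed in the world has none). Each returns a list of dicts, best first, with "score" (0 to 1); they miss things now and then, are a little off and sometimes report something else, mostly with a low value. They report only what shows in the picture. A call takes as long as a camera call.
- arm.look_for(camera, name): "rect" ([left, top, right, bottom] in pixels, round what is visible of it).
The state is a dict: "clock": time; "joints": joint angles; "joint_velocities": joint speeds; "tau": joint torques, N m; "ee_pos": TCP position; "tool_rot": TCP orientation; "contact_force": force on the tool from outside, world axes, zero at the start; "torque": the same for the moment, N m; "gripper_width": opening from 0.0 (shut) to 1.0 (fully open); "grip_force": force on a finger pad.
Only numpy, scipy, OpenCV 4.12 (cv2) and the standard library are available. Lean on these libraries where they do the work, as an engineer would, in place of code of your own. Each camera call takes 0.05 s, during which the arm holds its last target. There are 200 camera calls.

### The job

Get the bolted-down casting mould ready for the next shot: pick up the cordless air duster (it is already running), aim its nozzle at the middle of the lower half's open face from a hand's breadth or less, hold it steady there for a good second, and lay it back down flat on the bench. Then fetch the loose upper half, slide it about on the dowels of the lower half until it drops on with its edges flush all round, and press it down against the ejector springs until the mould is fully shut. Finish while still holding it pressed shut, without letting go, and leave the other things on the bench where they are.

Things in the scene. Friction and masses are not known exactly. Their poses are not given: they have to be found in the camera images.
- mould_lower: Lower half of a two-part aluminium mould: block 110 (x) x 56 (y) mm, its open parting face 70 mm above the bench, on a 220 x 130 x 12 mm plate fixed to the bench; strap clamps 42 mm high at both ends, to 100 mm from the middle. Origin at bench level under the middle, z up. Two 24 mm round cavities in the face at x = -15 and 18 mm, a runner from them to the +x end.
- parting_face (a point): Middle of the lower half's parting face, 70 mm above the bench: the point to blow at. Axes as the lower half.
- dowel_a (a point): Centre of the tip of the first fixed steel dowel, 10 mm dia with a bevelled tip, standing 14 mm above the parting face (tip 84 mm above the bench), at x = -42, y = -14 mm of the lower half.
- dowel_b (a point): The same for the second dowel, at x = +36, y = +14 mm of the lower half.
- ejector (a joint): How far the two sprung return pins (9 mm, flat tops, at x, y = -42, +14 and +42, -14 mm of the lower half) are pressed down, m: 0 = up, 5 mm proud of the parting face; 0.005 = level with it, mould shut. The springs push up with 8 N at 0 and 13 N at 0.005.
- mould_top: Loose upper half, an aluminium block 110 (x) x 56 (y) x 26 mm high, about 0.4 kg, underside down on the bench. Origin mid-underside, z up. A 28 x 5 mm steel ring stands on top at x = +30 mm; that end goes over the runner (+x) end of the lower half, so that shut, the axes of both agree. Underside above the bench: 84 mm on the dowel tips, 75 dropped on, 70 shut. Grip across the 56 mm sides.
- hole_a (a point): Mouth, in the underside of the upper half, of the blind hole for dowel_a: 12 mm dia, 18 mm deep, 1.5 mm chamfer, at x = -42, y = -14 mm of the upper half.
- hole_b (a point): The same for dowel_b, at x = +36, y = +14 mm of the upper half.
- air_duster: Cordless air duster lying flat: grey rounded box 120 mm (x) x 44 mm (y) x 42 mm high with an 80 mm long tapered black nozzle along its +x, about 0.3 kg, already running. Origin at the middle of the box's underside, z up. It blows along its x axis, 21 mm above its underside. Grip it across its 44 mm sides.
- nozzle (a point): Tip of the duster's nozzle: 140 mm from the duster's origin along its x and 21 mm above its underside; axes as the duster, the jet leaves along +x.
- ink_a: Bystander, to be left alone: small dropper ink bottle, 28 mm dia x 68 mm, standing. Origin at its underside.
- ink_b: Bystander, to be left alone: second small dropper ink bottle, 28 mm dia x 68 mm, standing. Origin at its underside.
- pigment_jar: Bystander, to be left alone: squat pigment jar with a white lid, 60 mm dia x 55 mm. Origin at its underside.
- mixing_cup: Bystander, to be left alone: empty white mixing cup, 72 mm dia x 75 mm. Origin at its underside.
- tape_roll: Bystander, to be left alone: roll of masking tape lying flat, 94 mm dia x 24 mm. Origin at its underside.
- brush: Bystander, to be left alone: paint brush lying flat, 170 mm long. Origin at its underside.
- hex_key: Bystander, to be left alone: dark steel L-shaped hex key lying flat, 80 mm long, 6 mm thick. Origin at its underside.
- charm: Bystander, to be left alone: finished amber cast charm, a 24 mm disc 7 mm thick with a short tab, lying flat. Origin at its underside.

How it is judged:
On the way, in this order (a step that is already met when the one before it is completed fails the run):
1. the held duster's jet is steadily aimed at the middle of the parting face from 5 to 160 mm for a second (x of parting_face in the frame of nozzle between 0.005 and 0.16 m and y of parting_face in the frame of nozzle between -0.025 and 0.025 m and z of parting_face in the frame of nozzle between -0.025 and 0.025 m and contact force between the fingers and air_duster above 1 N and linear speed of air_duster below 0.04 m/s), for 0.8 s.
2. the duster lies flat on the bench again, let go (height (world z) of air_duster below 0.006 m and angle between air_duster's own z axis and vertical below 0.1 rad and linear speed of air_duster below 0.03 m/s and contact force between the fingers and air_duster below 0.1 N), for 0.2 s.
3. the upper half has dropped on to both dowels (x of mould_top in the frame of mould_lower between -0.002 and 0.002 m and y of mould_top in the frame of mould_lower between -0.002 and 0.002 m and angle between the x axis of mould_top and the x axis of mould_lower, either way round below 0.04 rad and z of mould_top in the frame of mould_lower below 0.08 m), for 0.05 s.
At the end, for the whole second after the job is handed in: Upper half on both dowels, within 2 mm and 0.04 rad of the lower half, shut to 1.5 mm (ejector pressed 3.5 mm or more), at rest, fingers still on it (over 3 N), halves pressed together with over 8 N. Duster flat and still on the bench. Bystanders within 30 mm of their places (x of mould_top in the frame of mould_lower between -0.002 and 0.002 m and y of mould_top in the frame of mould_lower between -0.002 and 0.002 m and angle between the x axis of mould_top and the x axis of mould_lower, either way round below 0.04 rad and z of mould_top in the frame of mould_lower below 0.0715 m and value of joint ejector above 0.0035 m and contact force between the fingers and mould_top above 3 N and contact force between mould_top and mould_lower above 8 N and linear speed of each of mould_top, air_duster below 0.02 m/s and height (world z) of air_duster below 0.006 m and angle between air_duster's own z axis and vertical below 0.1 rad and not (distance of ink_a from where it was at the start of the episode above 0.03 m) and not (distance of ink_b from where it was at the start of the episode above 0.03 m) and not (distance of pigment_jar from where it was at the start of the episode above 0.03 m) and not (distance of mixing_cup from where it was at the start of the episode above 0.03 m) and not (distance of tape_roll from where it was at the start of the episode above 0.03 m) and not (distance of brush from where it was at the start of the episode above 0.03 m) and not (distance of hex_key from where it was at the start of the episode above 0.03 m) and not (distance of charm from where it was at the start of the episode above 0.03 m)); the arm keeps its last pose, push and grip.
It fails at once if a bystander is pushed more than 30 mm from its place (distance of any of ink_a, ink_b, pigment_jar, mixing_cup, tape_roll, brush, hex_key, charm from where it was at the start of the episode above 0.03 m).
It also fails if it takes over 58 s, if anything falls off the work surface, if the arm or the gripper's body presses on something with over 40 N, if the wrist force passes 120 N, or if a joint passes its speed limit or range.

## Working session

There is one attempt and no reset: what is moved stays moved. The work goes in short steps, Python scripts to look and compute and a tool call to move; the robot and the scene stay as the last step left them, time stands still between calls to the robot, and variables do not carry over. Pictures are saved under pics/ and viewed, at most 10 in all, crops included, and the job is handed in when it is done.

Besides the shell and the picture viewer there is one more tool, called after ">>>" as name(argument=value, ...), one argument or row to a line, values as JSON. send_rows: Moves the arm, as the interface text tells. Its arguments: {"type":"object","properties":{"translation":{"type":"array"},"delta_rot":{"type":"array"},"grip":{"type":"number"}},"required":["translation","delta_rot"]}

```bash
mkdir -p pics; ls
python3 - <<'E'
from rig import arm
import cv2,numpy as np
np.set_printoptions(precision=4,suppress=True)
for c in ("scene","top"):
    cv2.imwrite(f"pics/{c}0.png",arm.grab_frame(c))
    k=arm.calibration(c);print(c,k["intrinsics"],k["T"])
print(arm.calibration("wrist"))
for n in ["mould_lower","mould_top","air_duster","ink_a","pigment_jar","mixing_cup","tape_roll","brush","hex_key","charm"]:
    print(n,[(np.round(d["rect"]),round(d["score"],2)) for d in arm.look_for("top",n)[:3]])
print(arm.state())
E
```

```text
pics
scene [[423.8466   0.     324.6652]
 [  0.     423.8466 200.7907]
 [  0.       0.       1.    ]] [[ 0.8555  0.3839 -0.3477  0.9471]
 [ 0.5177 -0.6517  0.5543 -0.6861]
 [-0.0138 -0.6541 -0.7562  0.9056]
 [ 0.      0.      0.      1.    ]]
top [[473.7525   0.     318.0427]
 [  0.     473.7525 198.8138]
 [  0.       0.       1.    ]] [[ 0.0238 -0.9924  0.1203  0.4203]
 [-0.9994 -0.0206  0.0275 -0.083 ]
 [-0.0248 -0.1209 -0.9924  1.2746]
 [ 0.      0.      0.      1.    ]]
{'intrinsics': array([[276.6669,   0.    , 318.423 ],
       [  0.    , 276.6669, 199.8842],
       [  0.    ,   0.    ,   1.    ]]), 'T_tool_cam': array([[ 0.0002, -0.9591, -0.2831,  0.0727],
       [ 1.    ,  0.0001,  0.0004, -0.0001],
       [-0.0004, -0.2831,  0.9591,  0.0301],
       [ 0.    ,  0.    ,  0.    ,  1.    ]])}
mould_lower [(array([263., 149., 322., 236.]), 0.84), (array([393., 190., 416., 238.]), 0.59), (array([476., 142., 508., 175.]), 0.43)]
mould_top [(array([390., 192., 418., 238.]), 0.94), (array([173., 178., 202., 251.]), 0.47)]
air_duster [(array([172., 176., 201., 253.]), 0.8)]
ink_a [(ar
[... 178 characters left out ...]
 0.65)]
tape_roll [(array([401., 143., 438., 176.]), 0.68)]
brush []
hex_key [(array([403., 142., 441., 176.]), 0.65), (array([234., 264., 245., 277.]), 0.53)]
charm [(array([261., 147., 322., 238.]), 0.73)]
{'clock': 0.6, 'joints': array([ 1.0952,  0.116 ,  1.4416,  0.    ,  1.584 , -0.0378]), 'joint_velocities': array([ 0.003 ,  0.0006,  0.0004, -0.0003, -0.0009, -0.001 ]), 'tau': array([ -0.0004, -73.139 , -63.2447,  -0.0001,   0.    ,  -0.    ]), 'ee_pos': array([0.2862, 0.6113, 0.4047]), 'tool_rot': array([-3.1415, -0.    ,  2.7038]), 'contact_force': array([-0.5683, -0.3014, -0.5975]), 'torque': array([ 0.0442,  0.0533, -0.0219]), 'grip_force': 0.0, 'gripper_width': 0.9984930886238145}
```

View pics/top0.png

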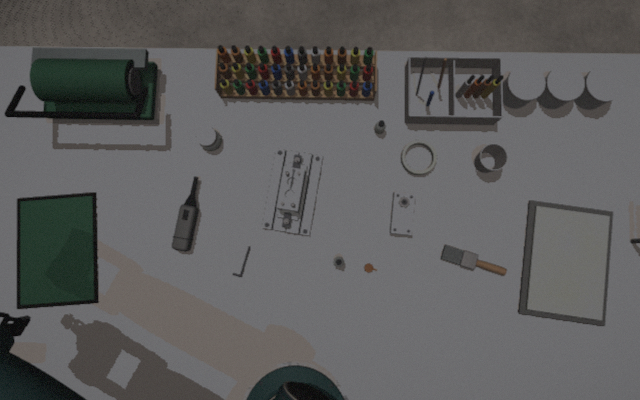

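View pics/scene0.png

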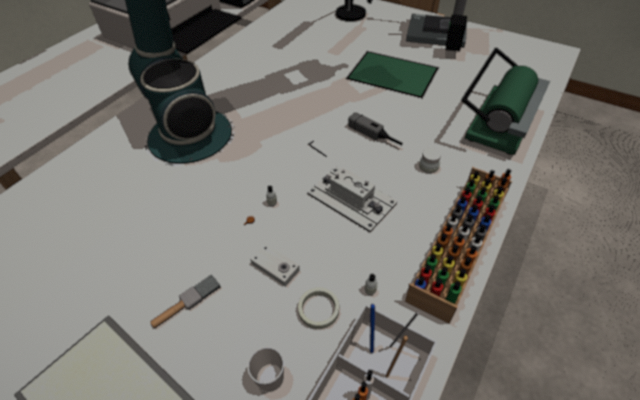

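```bash
python3 - <<'E'
import cv2
im=cv2.imread("pics/top0.png")[115:295,160:430]
im=cv2.convertScaleAbs(im,alpha=1.6)
cv2.imwrite("pics/c0.png",cv2.resize(im,None,fx=2.96,fy=2.96,interpolation=cv2.INTER_CUBIC))
E
cat > h.py <<'E'
import numpy as np,cv2
from scipy.spatial.transform import Rotation as R
from rig import arm
np.set_printoptions(precision=4,suppress=True)
def tool(s=None):
    s=s or arm.state(); T=np.eye(4); T[:3,:3]=R.from_euler('xyz',s["tool_rot"]).as_matrix(); T[:3,3]=s["ee_pos"]; return T
def cam(c,Tt=None):
    k=arm.calibration(c)
    return k["intrinsics"],(k["T"] if c!="wrist" else (tool() if Tt is None else Tt)@k["T_tool_cam"])
def px2w(uv,z,K,T):
    d=T[:3,:3]@np.linalg.solve(K,[uv[0],uv[1],1.]); o=T[:3,3]
    return o+d*(z-o[2])/d[2]
def w2px(p,K,T):
    q=T[:3,:3].T@(np.array(p)-T[:3,3]); q=K@q; return q[:2]/q[2]
def cmd(pos,yaw,rot=None,T=None):
    "units for send_rows: target TCP pos + rotation (default tool down with yaw)"
    T=tool() if T is None else T
    Rg=R.from_euler('xyz',[np.pi,0,yaw]).as_matrix() if rot is None else rot
    t=T[:3,:3].T@(np.array(pos)-T[:3,3])/0.1
    w=R.from_matrix(T[:3,:3].T@Rg).as_rotvec()/(2*np.pi)
    return t,w,"deg",np.degrees(np.linalg.norm(w)*2*np.pi)
E
python3 - <<'E'
from h import *
K,T=cam("top")
for n,uv,z in [("d_tip",(196,178),.021),("d_back",(182,250),.03),("low_c",(292,190),.07),("top_u",(402,194),.026),("top_d",(401,236),.026),("hex",(242,262),0),("jar",(212,140),.03),("ink",(339,262),.03),("charm",(369,267),0),("ink2",(380,128),.03),("tape",(419,159),.02)]:
    print(n,px2w(uv,z,K,T))
E
```

```text
d_tip [0.6221 0.2824 0.021 ]
d_back [0.4282 0.3063 0.03  ]
low_c [0.5879 0.0179 0.07  ]
top_u [ 0.5892 -0.2704  0.026 ]
top_d [ 0.4782 -0.2681  0.026 ]
hex [0.4003 0.1519 0.    ]
jar [0.7255 0.242  0.03  ]
ink [ 0.4068 -0.107   0.03  ]
charm [ 0.3953 -0.1875  0.    ]
ink2 [ 0.7664 -0.2105  0.03  ]
tape [ 0.6857 -0.3165  0.02  ]
```

View pics/c0.png

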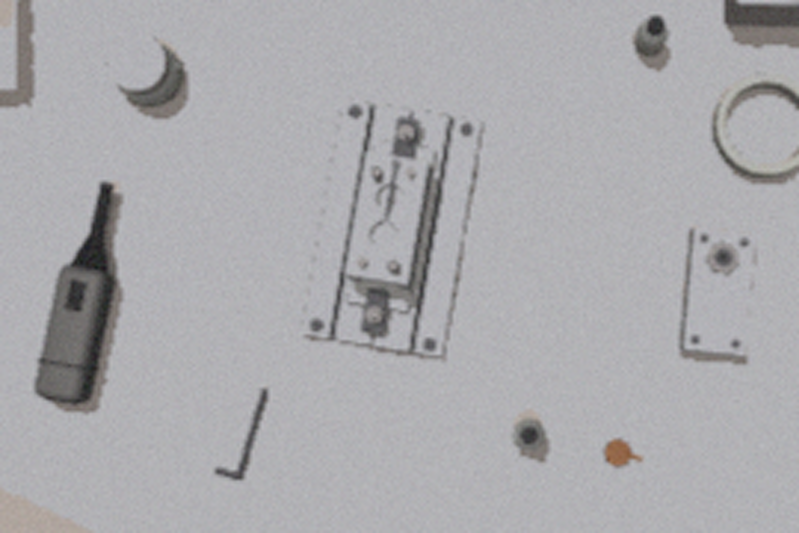

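Run:
```python
from h import *
K,T=cam("top")
c=px2w((185.3,226.5),.042,K,T);t=px2w((196,178),.021,K,T);print(c,t,np.arctan2(*(t-c)[1::-1]))
print(cmd([0.485,0.30,0.33],2.97))
```

```text
[0.4895 0.2974 0.042 ] [0.6221 0.2824 0.021 ] -0.11276424952254352
(array([-3.1206, -1.9768,  0.7467]), array([-0.    , -0.    , -0.0424]), 'deg', np.float64(15.253569181787206))
```

>>> send_rows(
  translation=[
    [-0.33, -0.21, 0.08],
    [-0.66, -0.42, 0.16],
    [-1, -0.63, 0.25],
  ],
  delta_rot=[
    [0, 0, 0],
    [0, 0, 0],
    [0, 0, 0],
  ],
)

```text
clock: 0.85
ee_pos: [0.3502, 0.5109, 0.3795]
tool_rot: [3.141, 0.0, 2.705]
contact_force: [1.3, 1.1, 0.5]
gripper_width: 1.002
grip_force: 0.0
```

>>> send_rows(
  translation=[
    [-0.33, -0.21, 0.08],
    [-0.66, -0.42, 0.16],
    [-1, -0.63, 0.25],
  ],
  delta_rot=[
    [0, 0, 0],
    [0, 0, 0],
    [0, 0, 0],
  ],
)

```text
clock: 1.1
ee_pos: [0.4144, 0.4108, 0.3547]
tool_rot: [3.141, 0.0, 2.704]
contact_force: [0.9, -0.7, 0.2]
gripper_width: 0.999
grip_force: 0.0
```

>>> send_rows(
  translation=[
    [-0.35, -0.23, 0.08],
    [-0.7, -0.46, 0.16],
    [-1, -0.71, 0.25],
    [-1, -0.71, 0.25],
    [-1, -0.71, 0.25],
  ],
  delta_rot=[
    [0, 0, -0.014],
    [0, 0, -0.028],
    [0, 0, -0.042],
    [0, 0, -0.042],
    [0, 0, -0.042],
  ],
)

```text
clock: 1.52
ee_pos: [0.4751, 0.304, 0.3293]
tool_rot: [-3.141, -0.0, 2.965]
contact_force: [-0.8, 0.1, -0.2]
gripper_width: 1.005
grip_force: 0.0
```

Run:
```python
from h import *
s=arm.state();im=arm.grab_frame("wrist");print(s["clock"],s["ee_pos"],s["tool_rot"])
K,T=cam("wrist",tool(s))
cv2.imwrite("pics/w1.png",im)
for n in ["air_duster","nozzle","mould_lower"]: print(n,[(np.round(d["rect"]),round(d["score"],2)) for d in arm.look_for("wrist",n)[:2]])
np.savez("w1.npz",K=K,T=T)
```

```text
1.5167 [0.4751 0.304  0.3293] [-3.1412 -0.0004  2.9645]
air_duster [(array([300., 137., 349., 316.]), 0.89)]
nozzle [(array([302., 139., 348., 318.]), 0.97)]
mould_lower [(array([ 26., 230., 179., 384.]), 0.85)]
```

View pics/w1.png

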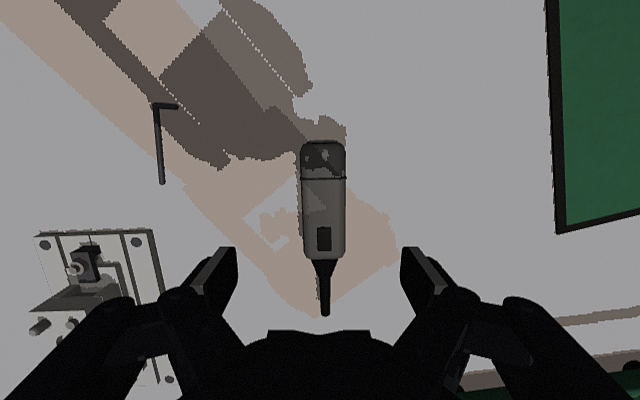

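Run:
```python
from h import *
d=np.load("w1.npz");K,T=d["K"],d["T"];print(T[:3,3])
tip=px2w((325.5,316),.021,K,T)
a=px2w((323,141),.021,K,T);b=px2w((323,178),.042,K,T);f=px2w((324.5,258),.03,K,T)
l=px2w((301.5,215),.03,K,T);r=px2w((347,215),.03,K,T)
print(tip,a,b,f,l,r,(l+r)/2)
for q in(a,b,(l+r)/2):
    y=np.arctan2(*(tip-q)[1::-1]);print(y, tip[:2]-.14*np.array([np.cos(y),np.sin(y)]))
```

```text
[0.4036 0.3169 0.2993]
[0.6284 0.2853 0.021 ] [0.4255 0.3176 0.021 ] [0.4577 0.3116 0.042 ] [0.5474 0.2979 0.03  ] [0.4946 0.2829 0.03  ] [0.5029 0.3291 0.03  ] [0.4988 0.306  0.03  ]
-0.15766700316478843 [0.4902 0.3073]
-0.15298584794506392 [0.49   0.3066]
-0.15817548645953217 [0.4902 0.3073]
```

Run:
```python
from h import *
print(cmd([0.492,0.3067,0.180],2.985))
```

```text
(array([-0.1773,  0.0306,  1.5011]), array([ 0.0001,  0.0001, -0.0027]), 'deg', np.float64(0.965443509134838))
```

>>> send_rows(
  translation=[
    [-0.1, 0.02, 0.25],
    [-0.18, 0.03, 0.6],
    [-0.18, 0.03, 0.9],
    [-0.18, 0.03, 0.9],
  ],
  delta_rot=[
    [0, 0, -0.003],
    [0, 0, -0.003],
    [0, 0, -0.003],
    [0, 0, -0.003],
  ],
)

```text
clock: 2.05
ee_pos: [0.4911, 0.3059, 0.2338]
tool_rot: [-3.137, -0.006, 2.987]
contact_force: [-0.7, -0.7, -1.8]
gripper_width: 0.997
grip_force: 0.0
```

>>> send_rows(
  translation=[
    [0, 0, 0.3],
    [0, 0, 0.6],
    [0, 0, 0.6],
    [0, 0, 0.6],
  ],
  delta_rot=[
    [0, 0, 0],
    [0, 0, 0],
    [0, 0, 0],
    [0, 0, 0],
  ],
)

```text
clock: 2.38
ee_pos: [0.4923, 0.3063, 0.1805]
tool_rot: [-3.141, -0.001, 2.987]
contact_force: [0.1, 0.1, 1.1]
gripper_width: 1.0
grip_force: 0.0
```

>>> send_rows(
  translation=[
    [0, 0, 0],
    [0, 0, 0],
    [0, 0, 0],
    [0, 0, 0],
    [0, 0, 0],
    [0, 0, 0],
  ],
  delta_rot=[
    [0, 0, 0],
    [0, 0, 0],
    [0, 0, 0],
    [0, 0, 0],
    [0, 0, 0],
    [0, 0, 0],
  ],
  grip=0.8,
)

```text
clock: 2.88
ee_pos: [0.493, 0.3059, 0.1816]
tool_rot: [3.14, 0.002, 2.987]
contact_force: [-1.0, -0.3, 10.4]
gripper_width: 0.509
grip_force: 61.9
```

```bash
cat >> h.py <<'E'
def low_top():
    K,T=cam("top"); f=lambda u,v,z:px2w((160+u/2.96,115+v/2.96),z,K,T)
    a=f(394,267,.084);b=f(378,175,.084);p=f(364,263,.075);q=f(411,172,.075)
    return a,b,p,q
def td():
    D=np.eye(4);D[:3,:3]=R.from_euler('z',-.157).as_matrix();D[:3,3]=[.490,.307,0]
    G=np.eye(4);G[:3,:3]=R.from_euler('xyz',[np.pi,0,2.985]).as_matrix();G[:3,3]=[.4925,.3062,.181]
    return np.linalg.inv(D)@G
E
python3 - <<'E'
from h import *
a,b,p,q=low_top();print(a,b,p,q)
print((a+b)/2,(p+q)/2, np.arctan2(*(b-a)[1::-1])-np.arctan2(28,78),np.arctan2(*(q-p)[1::-1])+np.arctan2(28,84))
P=np.r_[((p+q)/2)[:2],.07]
for yd in (-60,-75):
    D=np.eye(4);D[:3,:3]=R.from_euler('ZY',[yd,25],degrees=True).as_matrix()
    D[:3,3]=P-D[:3,:3]@[.24,0,.021]
    G=D@td();print(G[:3,3],R.from_matrix(G[:3,:3]).as_euler('xyz'));print(cmd(G[:3,3],0,G[:3,:3]))
E
```

```text
[0.5471 0.0127 0.084 ] [0.6266 0.0289 0.084 ] [0.551  0.0394 0.075 ] [0.6314 0.0011 0.075 ]
[0.5869 0.0208 0.084 ] [0.5912 0.0203 0.075 ] -0.14327900732342974 -0.12307103675038794
[0.5171 0.1479 0.3153] [ 3.1414 -0.4363  2.0948]
(array([-0.4843, -1.5218, -1.3387]), array([-0.0306,  0.0649,  0.1397]), 'deg', np.float64(56.53553305479531))
[0.5526 0.1627 0.3153] [ 3.1414 -0.4363  1.833 ]
(array([-0.8126, -1.3204, -1.3378]), array([-0.0397,  0.0616,  0.1806]), 'deg', np.float64(70.17338492176577))
```

>>> send_rows(
  translation=[
    [0, 0, -0.2],
    [0, 0, -0.5],
    [0, 0, -0.8],
    [0, 0, -1],
    [0, 0, -1],
  ],
  delta_rot=[
    [0, 0, 0],
    [0, 0, 0],
    [0, 0, 0],
    [0, 0, 0],
    [0, 0, 0],
  ],
)

```text
clock: 3.3
ee_pos: [0.4932, 0.3059, 0.2853]
tool_rot: [3.137, 0.005, 2.986]
contact_force: [-0.6, 0.1, -2.2]
gripper_width: 0.507
grip_force: 62.2
```

>>> send_rows(
  translation=[
    [0, 0, -0.1],
    [-0.05, -0.15, -0.2],
    [-0.1, -0.3, -0.3],
    [-0.15, -0.4, -0.34],
    [-0.2, -0.5, -0.34],
    [-0.24, -0.6, -0.34],
    [-0.24, -0.7, -0.34],
    [-0.24, -0.76, -0.34],
    [-0.24, -0.76, -0.34],
  ],
  delta_rot=[
    [-0.0038, 0.0081, 0.0174],
    [-0.0076, 0.0162, 0.0349],
    [-0.0115, 0.0243, 0.0523],
    [-0.0153, 0.0324, 0.0698],
    [-0.0191, 0.0405, 0.0873],
    [-0.023, 0.0486, 0.1047],
    [-0.0268, 0.0567, 0.1222],
    [-0.0306, 0.0649, 0.1397],
    [-0.0306, 0.0649, 0.1397],
  ],
)

```text
clock: 4.05
ee_pos: [0.5045, 0.2256, 0.3128]
tool_rot: [-3.136, -0.439, 2.085]
contact_force: [-0.2, 0.4, -3.4]
gripper_width: 0.506
grip_force: 62.1
```

Run:
```python
from h import *
P=np.r_[.590,.0204,.07]
D=np.eye(4);D[:3,:3]=R.from_euler('ZY',[-60,25],degrees=True).as_matrix()
D[:3,3]=P-D[:3,:3]@[.23,0,.021]
G=D@td();print(cmd(G[:3,3],0,G[:3,:3]))
```

```text
(array([-0.7514, -0.2841, -0.3329]), array([-0.0003, -0.0004, -0.0014]), 'deg', np.float64(0.5193549794052349))
```

Move in, hold 1.3 s, and verify from the cameras.

>>> send_rows(
  translation=[
    [-0.3, -0.1, -0.13],
    [-0.6, -0.22, -0.26],
    [-0.75, -0.28, -0.33],
    [-0.75, -0.28, -0.33],
    [-0.75, -0.28, -0.33],
  ],
  delta_rot=[
    [0, 0, -0.001],
    [0, 0, -0.001],
    [0, 0, -0.001],
    [0, 0, -0.001],
    [0, 0, -0.001],
  ],
)

```text
clock: 4.47
ee_pos: [0.5215, 0.1414, 0.3116]
tool_rot: [3.141, -0.435, 2.102]
contact_force: [-0.3, 0.8, -2.7]
gripper_width: 0.508
grip_force: 62.1
```

Run:
```python
from h import *
s=arm.state();Tt=tool(s);im=arm.grab_frame("wrist");t=arm.grab_frame("top");sc=arm.grab_frame("scene")
K,T=cam("wrist",Tt)
D=Tt@np.linalg.inv(td());N=D@[.14,0,.021,1]
print("nozzle",N[:3],"target in nozzle",(np.linalg.inv(D)@[.590,.0204,.07,1])[:3]-[.14,0,.021], s["ee_pos"])
for c,i in(("wrist",im),("top",t),("scene",sc)):
    k,tt=cam(c,Tt); print(c,w2px(N[:3],k,tt),w2px([.59,.0204,.07],k,tt))
k,tt=cam("scene");u,v=w2px([.55,.12,.1],k,tt).astype(int)
a=cv2.resize(sc[v-60:v+60,u-80:u+80],(800,600))[::1]
cv2.imwrite("pics/s2.png",np.hstack([cv2.resize(sc[v-60:v+60,u-80:u+80],(400,300)),cv2.resize(t[120:270,200:400],(400,300))]))
cv2.imwrite("pics/w2.png",im)
```

```text
nozzle [0.5509 0.0923 0.1086] target in nozzle [ 0.0905 -0.0027 -0.0005] [0.5215 0.1414 0.3116]
wrist [319.5584 448.2047] [315.8209 531.5803]
top [260.4227 201.9837] [291.0393 189.1637]
scene [351.7804 150.876 ] [351.1669 181.9987]
```

View pics/w2.png

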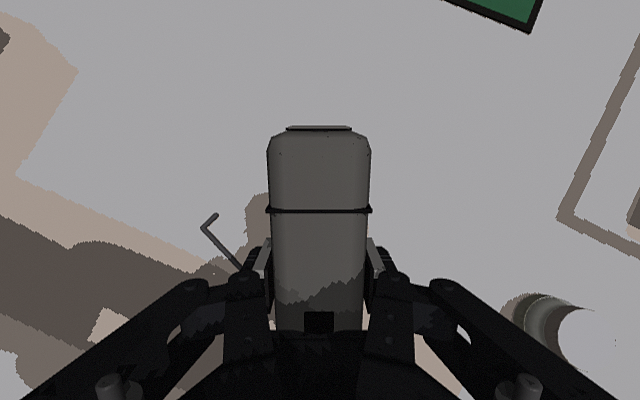

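View pics/s2.png

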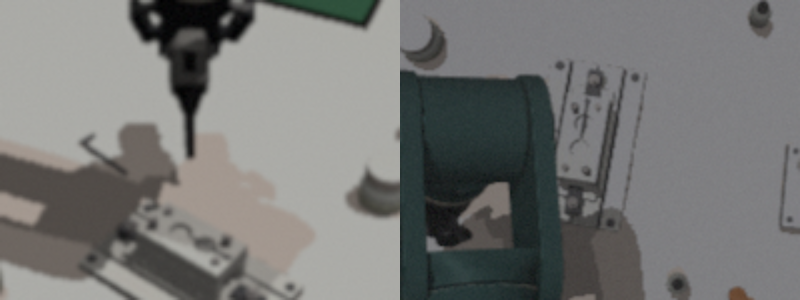

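The wrist view shows the duster square between the pads, with no slip. In the scene crop the nozzle tip is at (190,157), pointing at the face middle near (187,235), as predicted. Now I hold.

>>> send_rows(
  translation=[
    [0, 0, 0],
    [0, 0, 0],
    [0, 0, 0],
    [0, 0, 0],
    [0, 0, 0],
    [0, 0, 0],
    [0, 0, 0],
    [0, 0, 0],
    [0, 0, 0],
    [0, 0, 0],
    [0, 0, 0],
    [0, 0, 0],
  ],
  delta_rot=[
    [0, 0, 0],
    [0, 0, 0],
    [0, 0, 0],
    [0, 0, 0],
    [0, 0, 0],
    [0, 0, 0],
    [0, 0, 0],
    [0, 0, 0],
    [0, 0, 0],
    [0, 0, 0],
    [0, 0, 0],
    [0, 0, 0],
  ],
)

```text
clock: 5.62
ee_pos: [0.5213, 0.1418, 0.312]
tool_rot: [3.141, -0.436, 2.101]
contact_force: [0.0, 0.2, -3.2]
gripper_width: 0.503
grip_force: 62.1
```

>>> send_rows(
  translation=[
    [0, 0, 0],
    [0, 0, 0],
    [0, 0, 0],
  ],
  delta_rot=[
    [0, 0, 0],
    [0, 0, 0],
    [0, 0, 0],
  ],
)

```text
clock: 5.87
ee_pos: [0.5213, 0.1418, 0.312]
tool_rot: [3.141, -0.436, 2.1]
contact_force: [0.4, 0.0, -2.8]
gripper_width: 0.505
grip_force: 62.1
```

>>> send_rows(
  translation=[
    [0.25, 0.1, 0.1],
    [0.5, 0.2, 0.2],
    [0.75, 0.28, 0.33],
    [0.75, 0.28, 0.33],
  ],
  delta_rot=[
    [0, 0, 0],
    [0, 0, 0],
    [0, 0, 0],
    [0, 0, 0],
  ],
)

```text
clock: 6.2
ee_pos: [0.503, 0.2299, 0.3138]
tool_rot: [3.141, -0.437, 2.103]
contact_force: [0.2, -0.8, -2.1]
gripper_width: 0.509
grip_force: 61.9
```

Run:
```python
from h import *
print(cmd([.4925,.3062,.28],2.985))
```

```text
(array([0.501 , 0.2959, 0.6078]), array([ 0.0308, -0.065 , -0.1381]), 'deg', np.float64(56.05388501894085))
```

>>> send_rows(
  translation=[
    [0.06, 0.04, 0.07],
    [0.12, 0.07, 0.15],
    [0.18, 0.11, 0.22],
    [0.25, 0.15, 0.3],
    [0.31, 0.18, 0.38],
    [0.38, 0.22, 0.45],
    [0.44, 0.26, 0.53],
    [0.5, 0.296, 0.608],
    [0.501, 0.296, 0.608],
    [0.501, 0.296, 0.608],
  ],
  delta_rot=[
    [0.0038, -0.0081, -0.0173],
    [0.0077, -0.0162, -0.0345],
    [0.0115, -0.0244, -0.0518],
    [0.0154, -0.0325, -0.069],
    [0.0192, -0.0406, -0.0863],
    [0.0231, -0.0487, -0.1036],
    [0.0269, -0.0569, -0.1208],
    [0.0308, -0.065, -0.1381],
    [0.0308, -0.065, -0.1381],
    [0.0308, -0.065, -0.1381],
  ],
)

```text
clock: 7.03
ee_pos: [0.4935, 0.3032, 0.2797]
tool_rot: [-3.141, -0.001, 2.98]
contact_force: [0.8, -0.2, -2.7]
gripper_width: 0.51
grip_force: 62.0
```

Run:
```python
from h import *
print(tool()[:3,3],cmd([.4925,.3062,.1815],2.985))
```

```text
[0.4935 0.3032 0.2797] (array([0.0129, 0.0288, 0.9816]), array([-0.0002, -0.0002, -0.0007]), 'deg', np.float64(0.27741803349216687))
```

>>> send_rows(
  translation=[
    [0.01, 0.03, 0.3],
    [0.01, 0.03, 0.6],
    [0.01, 0.03, 0.8],
    [0.01, 0.03, 0.9],
    [0.01, 0.03, 0.95],
    [0.01, 0.03, 0.98],
    [0.01, 0.03, 0.985],
    [0.01, 0.03, 0.985],
  ],
  delta_rot=[
    [0, 0, -0.001],
    [0, 0, -0.001],
    [0, 0, -0.001],
    [0, 0, -0.001],
    [0, 0, -0.001],
    [0, 0, -0.001],
    [0, 0, -0.001],
    [0, 0, -0.001],
  ],
)

```text
clock: 7.7
ee_pos: [0.4937, 0.306, 0.1826]
tool_rot: [-3.141, 0.002, 2.988]
contact_force: [0.2, 0.3, -2.4]
gripper_width: 0.508
grip_force: 62.1
```

>>> send_rows(
  translation=[
    [0, 0, 0],
    [0, 0, 0],
    [0, 0, 0],
    [0, 0, 0],
    [0, 0, 0],
    [0, 0, 0],
  ],
  delta_rot=[
    [0, 0, 0],
    [0, 0, 0],
    [0, 0, 0],
    [0, 0, 0],
    [0, 0, 0],
    [0, 0, 0],
  ],
  grip=0,
)

```text
clock: 8.2
ee_pos: [0.4933, 0.306, 0.1815]
tool_rot: [-3.14, 0.001, 2.989]
contact_force: [0.2, 0.6, 0.0]
gripper_width: 1.0
grip_force: 0.0
```

>>> send_rows(
  translation=[
    [0, 0, -0.2],
    [0, 0, -0.5],
    [0, 0, -0.9],
    [0, 0, -1],
    [0, 0, -1],
  ],
  delta_rot=[
    [0, 0, 0],
    [0, 0, 0],
    [0, 0, 0],
    [0, 0, 0],
    [0, 0, 0],
  ],
)

```text
clock: 8.62
ee_pos: [0.4937, 0.3064, 0.2855]
tool_rot: [3.139, 0.005, 2.989]
contact_force: [0.1, 0.4, 0.2]
gripper_width: 0.998
grip_force: 0.0
```

Run:
```python
from h import *
K,T=cam("top")
arm.grab_frame("top");print([(d["rect"],d["score"]) for d in arm.look_for("top","air_duster")[:1]])
s=arm.state();print(s["ee_pos"],s["contact_force"],s["joints"])
f=lambda u,v,z:px2w((160+u/2.96,115+v/2.96),z,K,T)
# block top-face corners, bolts of mould_top
for n,u in dict(ring=(722,257),b1=(704,238),b2=(743,242),b3=(694,340),b4=(735,344)).items(): print(n,f(*u,.026))
```

```text
[([182.7, 175.6, 199.7, 248.8], 0.61)]
[0.4932 0.3061 0.2814] [ 0.3732  0.5017 -0.2466] [ 0.5118 -0.0286  1.7934 -0.0014  1.3765 -0.9061]
ring [ 0.5685 -0.2755  0.026 ]
b1 [ 0.5852 -0.2595  0.026 ]
b2 [ 0.5824 -0.2942  0.026 ]
b3 [ 0.4939 -0.251   0.026 ]
b4 [ 0.4911 -0.2871  0.026 ]
```

Run:
```python
from h import *
print(cmd([.583,.0204,.30],3.01))
```

```text
(array([-1.3224, -2.6875, -0.1825]), array([-0.0001,  0.0002, -0.0033]), 'deg', np.float64(1.204001696279047))
```

>>> send_rows(
  translation=[
    [-0.15, -0.3, -0.1],
    [-0.3, -0.6, -0.18],
    [-0.45, -0.9, -0.18],
  ],
  delta_rot=[
    [0, 0, -0.003],
    [0, 0, -0.003],
    [0, 0, -0.003],
  ],
)

```text
clock: 8.97
ee_pos: [0.5241, 0.2095, 0.2994]
tool_rot: [-3.14, 0.0, 3.009]
contact_force: [0.6, -0.3, 0.7]
gripper_width: 0.997
grip_force: 0.0
```

>>> send_rows(
  translation=[
    [-0.15, -0.3, 0],
    [-0.3, -0.6, 0],
    [-0.45, -0.9, 0],
  ],
  delta_rot=[
    [0, 0, 0],
    [0, 0, 0],
    [0, 0, 0],
  ],
)

```text
clock: 9.22
ee_pos: [0.5566, 0.1135, 0.298]
tool_rot: [-3.14, -0.001, 3.008]
contact_force: [0.9, 0.8, -1.3]
gripper_width: 1.001
grip_force: 0.0
```

>>> send_rows(
  translation=[
    [-0.15, -0.3, 0],
    [-0.3, -0.6, 0],
    [-0.4, -0.87, 0],
    [-0.4, -0.87, 0],
    [-0.4, -0.87, 0],
  ],
  delta_rot=[
    [0, 0, 0],
    [0, 0, 0],
    [0, 0, 0],
    [0, 0, 0],
    [0, 0, 0],
  ],
)

```text
clock: 9.63
ee_pos: [0.5847, 0.0224, 0.298]
tool_rot: [-3.14, -0.002, 3.006]
contact_force: [0.7, -0.2, -0.9]
gripper_width: 1.0
grip_force: 0.0
```

Run:
```python
from h import *
s=arm.state();im=arm.grab_frame("wrist");Tt=tool(s);K,T=cam("wrist",Tt)
np.savez("w3.npz",K=K,T=T,Tt=Tt);cv2.imwrite("pics/w3f.png",im)
c=im[110:310,200:440]
cv2.imwrite("pics/w3.png",cv2.resize(cv2.convertScaleAbs(c,alpha=1.3),None,fx=3,fy=3,interpolation=cv2.INTER_CUBIC)[:600,:720])
print(s["ee_pos"],s["tool_rot"])
for n,p in dict(a=(-42,-14,84),b=(36,14,84),c=(-42,14,75),d=(42,-14,75)).items():
    q=R.from_euler('z',-.13).apply(np.array(p)/1e3)+[.59,.0204,0]; print(n,(w2px(q,K,T)-[200,110])*3)
for n in ["dowel_a","mould_lower"]: print(n,[(d["rect"],d["score"]) for d in arm.look_for("wrist",n)[:3]])
```

```text
[0.5847 0.0224 0.298 ] [-3.1401 -0.0019  3.0056]
a [286.949  194.7002]
b [407.2615 499.5933]
c [408.9094 186.6   ]
d [298.9162 501.4511]
dowel_a [([247.3, 80.9, 398.2, 300.5], 0.83)]
mould_lower [([248.1, 80.3, 396.9, 301.1], 0.57)]
```

View pics/w3.png

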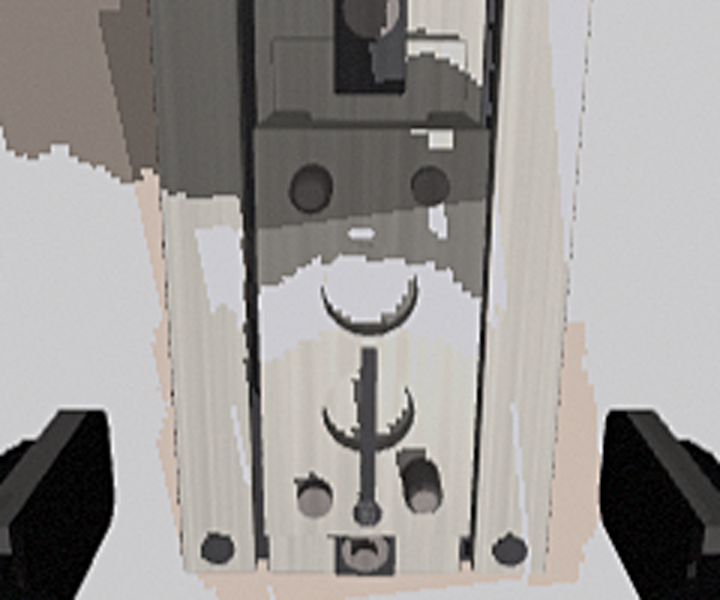

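```bash
cat >> h.py <<'E'
from scipy.optimize import least_squares
def fit(pts,uv,K,T,x0,z0=0):
    pts=np.array(pts)/1e3;uv=np.array(uv,float)
    def proj(x): return np.array([w2px(R.from_euler('z',x[2]).apply(p)+[x[0],x[1],z0],K,T) for p in pts])
    r=least_squares(lambda x:(proj(x)-uv).ravel(),x0); return r.x,(proj(r.x)-uv)
E
python3 - <<'E'
from h import *
d=np.load("w3.npz");K,T=d["K"],d["T"]
uv=np.array([(312,186),(424,499),(431,185),(315,498)])/3+[200,110]
x,r=fit([(-42,-14,84),(36,14,84),(-42,14,75),(42,-14,75)],uv,K,T,[.59,.02,-.13]);print(x,r)
L=np.r_[x[:2],.07]; print("in tool frame", d["Tt"][:3,:3].T@(L-d["Tt"][:3,3]))
print(cmd([.532,-.272,.298],np.pi-.075))
E
```

```text
[ 0.5897  0.0253 -0.148 ] [[-0.171   1.1256]
 [-0.0725 -0.6365]
 [ 0.5088 -0.4616]
 [-0.2933 -0.206 ]]
in tool frame [-0.005   0.0039  0.228 ]
(array([ 0.1265, -3.0069,  0.0133]), array([-0.0002, -0.0001, -0.0092]), 'deg', np.float64(3.3272097446138353))
```

>>> send_rows(
  translation=[
    [0.01, -0.33, 0],
    [0.03, -0.66, 0],
    [0.04, -1, 0],
  ],
  delta_rot=[
    [0, 0, 0],
    [0, 0, 0],
    [0, 0, 0],
  ],
)

```text
clock: 10.03
ee_pos: [0.5669, -0.0744, 0.2996]
tool_rot: [-3.14, 0.0, 3.011]
contact_force: [-0.1, 0.3, -0.3]
gripper_width: 1.0
grip_force: 0.0
```

>>> send_rows(
  translation=[
    [0.01, -0.33, 0],
    [0.03, -0.66, 0],
    [0.04, -1, 0],
  ],
  delta_rot=[
    [0, 0, 0],
    [0, 0, 0],
    [0, 0, 0],
  ],
)

```text
clock: 10.28
ee_pos: [0.5496, -0.1737, 0.2999]
tool_rot: [-3.14, 0.001, 3.01]
contact_force: [0.9, 1.3, -0.3]
gripper_width: 1.001
grip_force: 0.0
```

>>> send_rows(
  translation=[
    [0.01, -0.33, 0.1],
    [0.03, -0.66, 0.3],
    [0.04, -1, 0.48],
    [0.04, -1, 0.48],
    [0.04, -1, 0.48],
  ],
  delta_rot=[
    [0, 0, -0.009],
    [0, 0, -0.009],
    [0, 0, -0.009],
    [0, 0, -0.009],
    [0, 0, -0.009],
  ],
)

```text
clock: 10.7
ee_pos: [0.5325, -0.2724, 0.2507]
tool_rot: [-3.141, -0.002, 3.063]
contact_force: [0.0, 1.3, 0.1]
gripper_width: 0.999
grip_force: 0.0
```

Run:
```python
from h import *
s=arm.state();im=arm.grab_frame("wrist");Tt=tool(s);K,T=cam("wrist",Tt)
np.savez("w4.npz",K=K,T=T,Tt=Tt);cv2.imwrite("pics/w4f.png",im)
c=im[110:310,200:440]
cv2.imwrite("pics/w4.png",cv2.resize(cv2.convertScaleAbs(c,alpha=1.3),None,fx=3,fy=3,interpolation=cv2.INTER_CUBIC)[:600,:720])
print(s["ee_pos"],s["tool_rot"])
```

```text
[ 0.5325 -0.2724  0.2507] [-3.1414 -0.0016  3.0633]
```

View pics/w4.png

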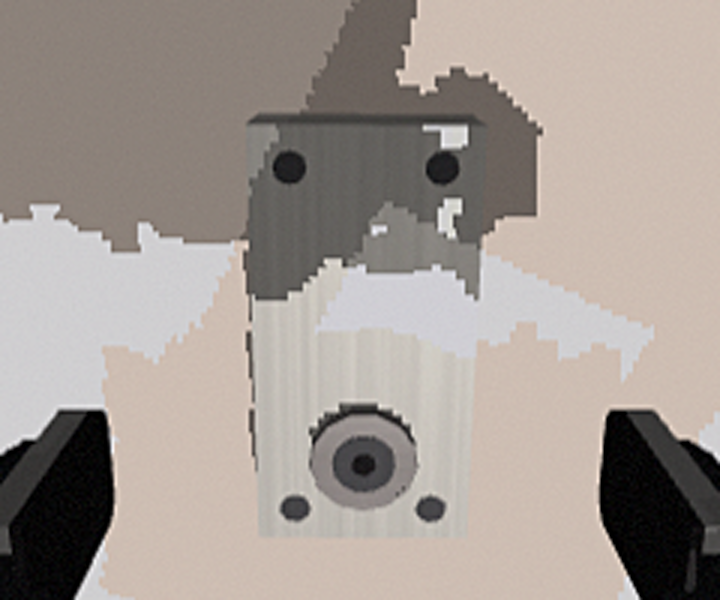

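Run:
```python
from h import *
d=np.load("w4.npz");K,T=d["K"],d["T"]
uv=np.array([(248,124),(487,124),(258,537),(468,537),(363.5,461)])/3+[200,110]
x,r=fit([(-55,-28,26),(-55,28,26),(55,-28,26),(55,28,26),(30,0,31)],uv,K,T,[.53,-.27,-.07]);print(x,r)
g=R.from_euler('z',x[2]).apply([0.0,0,0])+[x[0],x[1],.173]
print(cmd(g,np.pi+x[2]))
```

```text
[ 0.5369 -0.2701 -0.0841] [[-0.4218 -0.0752]
 [ 0.1839  0.4049]
 [ 0.4429 -0.6145]
 [-0.3873 -0.2615]
 [ 0.2089  0.3973]]
(array([-0.0386,  0.0183,  0.787 ]), array([-0.0001, -0.    ,  0.0011]), 'deg', np.float64(0.39932582342029627))
```

>>> send_rows(
  translation=[
    [-0.02, 0.01, 0.25],
    [-0.04, 0.02, 0.5],
    [-0.04, 0.02, 0.68],
    [-0.04, 0.02, 0.75],
    [-0.04, 0.02, 0.77],
    [-0.04, 0.02, 0.77],
  ],
  delta_rot=[
    [0, 0, 0.001],
    [0, 0, 0.001],
    [0, 0, 0.001],
    [0, 0, 0.001],
    [0, 0, 0.001],
    [0, 0, 0.001],
  ],
)

```text
clock: 11.25
ee_pos: [0.5375, -0.2698, 0.1759]
tool_rot: [-3.14, 0.001, 3.059]
contact_force: [0.5, -0.7, -0.1]
gripper_width: 1.003
grip_force: 0.0
```

>>> send_rows(
  translation=[
    [0, 0, 0],
    [0, 0, 0],
    [0, 0, 0],
    [0, 0, 0],
    [0, 0, 0],
    [0, 0, 0],
  ],
  delta_rot=[
    [0, 0, 0],
    [0, 0, 0],
    [0, 0, 0],
    [0, 0, 0],
    [0, 0, 0],
    [0, 0, 0],
  ],
  grip=0.8,
)

```text
clock: 11.75
ee_pos: [0.5374, -0.2707, 0.1768]
tool_rot: [-3.14, 0.003, 3.058]
contact_force: [-1.2, 2.2, 6.9]
gripper_width: 0.642
grip_force: 64.7
```

>>> send_rows(
  translation=[
    [0, 0, -0.15],
    [0, 0, -0.4],
    [0, 0, -0.8],
    [0, 0, -1],
    [0, 0, -1],
    [0, 0, -1],
  ],
  delta_rot=[
    [0, 0, 0],
    [0, 0, 0],
    [0, 0, 0],
    [0, 0, 0],
    [0, 0, 0],
    [0, 0, 0],
  ],
)

```text
clock: 12.25
ee_pos: [0.5369, -0.2705, 0.2761]
tool_rot: [-3.139, 0.003, 3.058]
contact_force: [-0.9, -0.7, -4.9]
gripper_width: 0.64
grip_force: 65.3
```

Run:
```python
from h import *
s=arm.state();im=arm.grab_frame("wrist");Tt=tool(s);K,T=cam("wrist",Tt)
np.savez("w5.npz",K=K,T=T,Tt=Tt)
print(s["ee_pos"],s["tool_rot"])
c=im[110:310,200:440]
cv2.imwrite("pics/w5.png",cv2.resize(cv2.convertScaleAbs(c,alpha=1.3),None,fx=3,fy=3,interpolation=cv2.INTER_CUBIC)[:600,:720])
```

```text
[ 0.5369 -0.2705  0.2761] [-3.1394  0.0025  3.058 ]
```

View pics/w5.png

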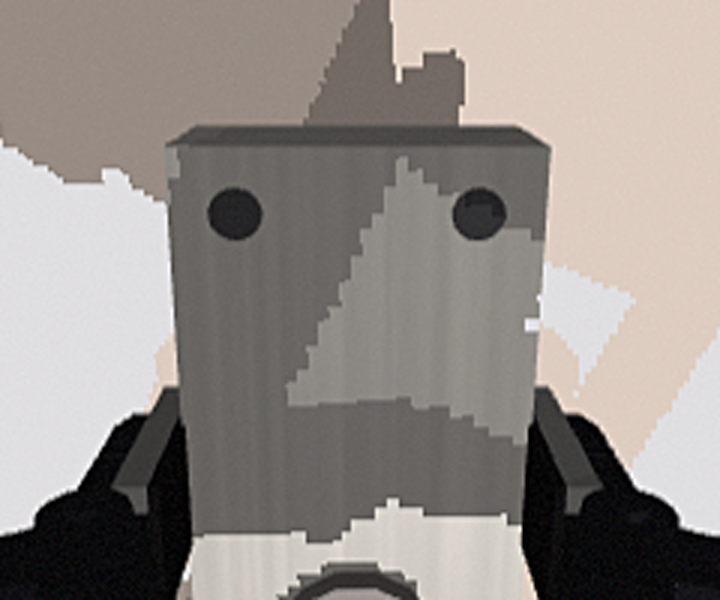

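Run:
```python
from h import *
d=np.load("w5.npz");K,T,Tt=d["K"],d["T"],d["Tt"]
uv=np.array([(167,147),(551,147)])/3+[200,110]
pts=np.array([(-55,-28,26),(-55,28,26)])
for z0 in (.0993,):
    x,r=fit(pts,uv,K,T,[.53,-.27,-.07],z0);print(x,r)
M=np.eye(4);M[:3,:3]=R.from_euler('z',x[2]).as_matrix();M[:3,3]=[x[0],x[1],.0993]
X=np.linalg.inv(Tt)@M;print(X)   # top in tool
np.save("X.npy",X)
L=np.eye(4);L[:3,:3]=R.from_euler('z',-.148).as_matrix();L[:3,3]=[.5897,.0253,.100]
G=L@np.linalg.inv(X);print(G[:3,3],R.from_matrix(G[:3,:3]).as_euler('xyz'));print(cmd([G[0,3],G[1,3],.2768],np.pi-.148))
```

```text
[ 0.5367 -0.27   -0.0831] [[-0.2824  0.0184]
 [ 0.2819  0.019 ]]
[[-1.      0.0004 -0.0025  0.0007]
 [ 0.0004  1.     -0.0022  0.0008]
 [ 0.0025 -0.0022 -1.      0.1768]
 [ 0.      0.      0.      1.    ]]
[0.5899 0.0248 0.2768] [-3.1394  0.0025  2.9932]
(array([-0.2844,  2.986 , -0.0271]), array([-0.0002,  0.    ,  0.0103]), 'deg', np.float64(3.693671072100516))
```

>>> send_rows(
  translation=[
    [-0.02, 0.2, -0.1],
    [-0.05, 0.5, -0.2],
    [-0.09, 0.8, -0.2],
    [-0.095, 1, -0.2],
  ],
  delta_rot=[
    [0, 0, 0],
    [0, 0, 0],
    [0, 0, 0],
    [0, 0, 0],
  ],
)

```text
clock: 12.63
ee_pos: [0.5548, -0.1697, 0.2933]
tool_rot: [-3.141, -0.001, 3.058]
contact_force: [-0.1, 0.7, -3.6]
gripper_width: 0.642
grip_force: 65.3
```

>>> send_rows(
  translation=[
    [-0.03, 0.35, 0],
    [-0.06, 0.7, 0],
    [-0.095, 1, 0],
  ],
  delta_rot=[
    [0, 0, 0],
    [0, 0, 0],
    [0, 0, 0],
  ],
)

```text
clock: 12.88
ee_pos: [0.5721, -0.0708, 0.2926]
tool_rot: [-3.141, -0.003, 3.058]
contact_force: [0.6, -0.1, -3.4]
gripper_width: 0.641
grip_force: 65.4
```

>>> send_rows(
  translation=[
    [-0.03, 0.35, 0],
    [-0.06, 0.65, 0],
    [-0.085, 0.85, 0],
    [-0.095, 0.98, 0],
    [-0.095, 0.985, 0],
    [-0.095, 0.985, 0],
  ],
  delta_rot=[
    [0, 0, 0.005],
    [0, 0, 0.01],
    [0, 0, 0.01],
    [0, 0, 0.01],
    [0, 0, 0.01],
    [0, 0, 0.01],
  ],
)

```text
clock: 13.38
ee_pos: [0.59, 0.0247, 0.2934]
tool_rot: [-3.14, -0.001, 2.996]
contact_force: [-0.8, -0.3, -3.8]
gripper_width: 0.642
grip_force: 65.4
```

Run:
```python
from h import *
s=arm.state();print(s["ee_pos"],s["tool_rot"],s["contact_force"],s["torque"])
print(cmd([.590,.0250,.262],np.pi-.148))
```

```text
[0.59   0.0247 0.2934] [-3.1397 -0.0014  2.9965] [-0.7783 -0.3004 -3.7519] [-0.0026  0.0452 -0.0298]
(array([0.0004, 0.0031, 0.3138]), array([-0.0003, -0.0002,  0.0005]), 'deg', np.float64(0.2118707692463362))
```

>>> send_rows(
  translation=[
    [0, 0.003, 0.15],
    [0, 0.003, 0.26],
    [0, 0.003, 0.31],
    [0, 0.003, 0.33],
    [0, 0.003, 0.35],
    [0, 0.003, 0.35],
  ],
  delta_rot=[
    [0, 0, 0],
    [0, 0, 0],
    [0, 0, 0],
    [0, 0, 0],
    [0, 0, 0],
    [0, 0, 0],
  ],
)

```text
clock: 13.88
ee_pos: [0.5903, 0.0246, 0.2597]
tool_rot: [-3.14, 0.0, 2.995]
contact_force: [0.0, 0.1, -4.2]
gripper_width: 0.637
grip_force: 65.3
```

>>> send_rows(
  translation=[
    [0, 0, 0.01],
    [0, 0, 0.02],
    [0, 0, 0.03],
    [0, 0, 0.03],
  ],
  delta_rot=[
    [0, 0, 0],
    [0, 0, 0],
    [0, 0, 0],
    [0, 0, 0],
  ],
)

```text
clock: 14.22
ee_pos: [0.5903, 0.0249, 0.2569]
tool_rot: [-3.14, 0.001, 2.995]
contact_force: [1.6, -0.7, -3.4]
gripper_width: 0.646
grip_force: 65.3
```

>>> send_rows(
  translation=[
    [0, 0, 0.01],
    [0, 0, 0.02],
    [0, 0, 0.03],
    [0, 0, 0.03],
  ],
  delta_rot=[
    [0, 0, 0],
    [0, 0, 0],
    [0, 0, 0],
    [0, 0, 0],
  ],
)

```text
clock: 14.55
ee_pos: [0.5903, 0.0249, 0.2537]
tool_rot: [-3.14, 0.001, 2.995]
contact_force: [2.1, -0.3, -2.8]
gripper_width: 0.639
grip_force: 65.4
```

>>> send_rows(
  translation=[
    [0, 0, 0.01],
    [0, 0, 0.02],
    [0, 0, 0.03],
    [0, 0, 0.03],
  ],
  delta_rot=[
    [0, 0, 0],
    [0, 0, 0],
    [0, 0, 0],
    [0, 0, 0],
  ],
)

```text
clock: 14.88
ee_pos: [0.5903, 0.0249, 0.2512]
tool_rot: [-3.14, 0.001, 2.995]
contact_force: [-0.4, -0.6, 3.2]
gripper_width: 0.639
grip_force: 66.3
```

>>> send_rows(
  translation=[
    [0, 0, 0.01],
    [0, 0, 0.02],
    [0, 0, 0.02],
    [0, 0, 0.02],
  ],
  delta_rot=[
    [0, 0, 0],
    [0, 0, 0],
    [0, 0, 0],
    [0, 0, 0],
  ],
)

```text
clock: 15.22
ee_pos: [0.5903, 0.0248, 0.2493]
tool_rot: [-3.14, 0.001, 2.995]
contact_force: [-1.2, -1.1, 5.4]
gripper_width: 0.638
grip_force: 66.5
```

>>> send_rows(
  translation=[
    [0, 0, 0.01],
    [0, 0, 0.02],
    [0, 0, 0.03],
    [0, 0, 0.03],
  ],
  delta_rot=[
    [0, 0, 0],
    [0, 0, 0],
    [0, 0, 0],
    [0, 0, 0],
  ],
)

```text
clock: 15.55
ee_pos: [0.5904, 0.0249, 0.2468]
tool_rot: [-3.14, 0.001, 2.995]
contact_force: [-4.6, -1.6, 10.7]
gripper_width: 0.641
grip_force: 66.9
```

>>> send_rows(
  translation=[
    [0, 0, 0.01],
    [0, 0, 0.015],
    [0, 0, 0.015],
    [0, 0, 0.015],
  ],
  delta_rot=[
    [0, 0, 0],
    [0, 0, 0],
    [0, 0, 0],
    [0, 0, 0],
  ],
)

```text
clock: 15.88
ee_pos: [0.5903, 0.0249, 0.2468]
tool_rot: [-3.14, 0.002, 2.995]
contact_force: [-13.2, -1.7, 25.8]
gripper_width: 0.642
grip_force: 68.8
```

>>> send_rows(
  translation=[
    [0.005, 0, 0.005],
    [0.005, 0, 0.005],
    [0.005, 0, 0.005],
    [0.005, 0, 0.005],
    [0.005, 0, 0.005],
    [0.005, 0, 0.005],
  ],
  delta_rot=[
    [0, 0, 0],
    [0, 0, 0],
    [0, 0, 0],
    [0, 0, 0],
    [0, 0, 0],
    [0, 0, 0],
  ],
)

```text
clock: 16.38
ee_pos: [0.5901, 0.0249, 0.2467]
tool_rot: [-3.14, 0.003, 2.995]
contact_force: [-10.2, -0.9, 27.0]
gripper_width: 0.636
grip_force: 69.1
```

Run:
```python
from h import *
s=arm.state();print(s["ee_pos"],s["contact_force"],s["torque"],s["joint_velocities"])
t=arm.grab_frame("top");sc=arm.grab_frame("scene")
cv2.imwrite("pics/end.png",np.hstack([cv2.resize(sc[90:270,260:460],(400,360)),cv2.resize(t[110:290,160:360],(400,360))]))
```

```text
[0.5901 0.0249 0.2467] [-10.2288  -0.9071  27.0105] [-0.5365  1.7585  0.0115] [ 0.0002 -0.0007 -0.0001 -0.0019 -0.0009  0.0004]
```

View pics/end.png

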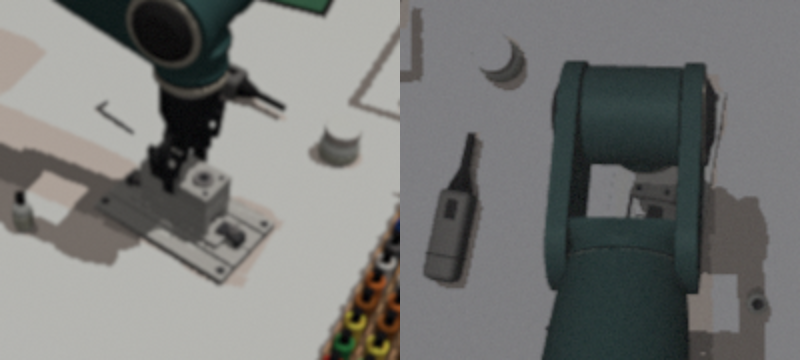

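The scene view shows the upper half flush on the lower half at about (190,195), with the gripper still on it. The duster is lying flat in its place. The TCP hit a hard stop 5 mm below the first spring contact, so the mould is shut.

```bash
python3 -c "
from rig import arm
print(arm.sign_off())"
```

```text
the job is handed in; nothing more can be done
None
```

I handed the job in at about 16.4 s on the robot clock, with the mould pressed shut and still gripped, the duster back flat in its place, and no contact with the bystanders that I saw; the sign-off returned no verdict.

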